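# Seat a handset in its leaning test cup and rock it free

### The job

Take the large handset out of its white block, lower it tail first (do not drop it in) all the way home in the leaning cup that fits it, and then rock it a few degrees in the cup to check that the taper has not wedged. Let it go back fully home, straight in the cup, and leave it standing there on its own. Leave the small handset, the handset lying on the cardboard and the screwdriver where they are.

Things in the scene. Friction and masses are not known exactly. Their poses are not given: they have to be found in the camera images.
- handset_large_mid (a point): Centre (half-way up) of the large handset: rose metallic plastic, 150 mm long, 0.2 to 0.33 kg, standing tail down, free, in a white block. z runs from tail to head. x is normal to its two broad, nearly flat faces, 49 mm apart (its thickness) from 40 mm below to 35 mm above this point; the button is on the -x face. y runs across its width, 74 mm at the widest, 20 to 40 mm above this point.
- handset_large_tail (a point): Centre of the flat tail end of the large handset, 75 mm below handset_large_mid; same axes. The lowest 31 mm of the handset is a round tapered tail (25 degrees a side), 20 mm diameter at the end and 49 mm where it meets the body. The handset is heavier at the tail: its centre of mass lies about 51 mm above the tail end, on the axis.
- stand_large: White block, 100 x 100 mm and 65 mm high, fixed, holding the large handset upright in a straight round hole 47 mm wide and 26 mm deep; the handset lifts straight up out of it. Origin: centre of the block's underside; z up.
- cup_large (a point): Where the centre of the tail end lies when the large handset is fully home in the large test cup, a dark grey slick plastic cup with the same taper as the tail. z is the cup's axis, out of the mouth, leaning 25 degrees from vertical towards the low front of its console; x points up the slope to the console's high back, y is level. The tail rests on the taper; the floor is 3.5 mm further down.
- cup_large_mouth (a point): Centre of the large cup's mouth, 27 mm along z from cup_large, same axes: a round opening 45 mm in diameter in a flat flange 78 mm across. The handset may stand at any turn about z. A sideways push of 5 to 15 N near the head rocks it in the cup; let go, it slides back home by its own weight.
- seat_large: The light grey sloping console that carries the large cup, fixed: 150 mm deep (x), 105 mm wide (y), top face rising from 20 mm at the front (-x, robot's side) to 90 mm at the back. Origin: centre of its underside; z up.
- cup_small (a point): The cup for the small handset, in a console of its own of the same size: like cup_large (same axes and taper) but only 31 mm in diameter at its mouth, 18 mm along z from this point. The large handset does not fit it.
- handset_small_mid (a point): Centre of the small handset: the same shape, 110 mm long, 52 mm wide and 34 mm thick, standing upright in its own white block (100 x 100 x 65 mm). To be left alone.
- lying_handset_mid (a point): Centre of another large handset that lies flat, 49 mm high, on the sheet of cardboard beyond the consoles and blocks. To be left alone.
- screwdriver_mid (a point): Middle of a screwdriver, 190 mm long, that lies on the cardboard. To be left alone.
There are look-alikes about, which are no part of the job. Leave any orange look-alike of the part that bears handset_large_mid alone. What is shaped like the seat_large but purple is not meant.

How it is judged (in metres and radians):
On the way, in this order (a step that is already met when the one before it is completed fails the run):
1. the large handset is lowered into the large cup while it is held: its tail end is 4 to 25 mm short of home along the cup's axis and within 27 mm of its home point, with the fingers on it (z of handset_large_tail in the frame of cup_large between 0.004 and 0.025 m and distance between handset_large_tail and cup_large below 0.027 m and contact force between the fingers and handset_large above 0.5 N), for 0.02 s.
2. it is fully home in the cup: tail end within 3 mm of its home point, and in line with the cup within 2 degrees, for 0.3 s (distance between handset_large_tail and cup_large below 0.003 m and angle between the z axis of handset_large_mid and the z axis of cup_large, either way round below 0.035 rad), for 0.3 s.
3. it is rocked in the cup: tipped by more than 2.6 degrees out of line, with the tail end still within 15 mm of home (distance between handset_large_tail and cup_large below 0.015 m and angle between the z axis of handset_large_mid and the z axis of cup_large, either way round above 0.045 rad), for 0.05 s.
At the end, for the whole second after the job is handed in: The large handset stands alone in the large cup, head out, fully home (tail end within 3 mm of its home point, in line with the cup within 2 degrees), at rest and let go; the small handset, the lying handset and the screwdriver are within 30 mm of where they were (all of step 2 and z of handset_large_mid in the frame of cup_large above 0.07 m and linear speed of handset_large below 0.02 m/s and distance of each of handset_small_mid, lying_handset_mid, screwdriver_mid from where it was at the start of the episode below 0.03 m); the robot touches nothing.
It fails at once if the small handset, the lying handset or the screwdriver is moved by more than 30 mm (distance of any of handset_small_mid, lying_handset_mid, screwdriver_mid from where it was at the start of the episode above 0.03 m).
It also fails if it takes over 48 s, if anything falls off the work surface, if the arm or the gripper's body presses on something with over 40 N, if the wrist force passes 120 N, or if a joint passes its speed limit or range.

### The arm

A 6-joint arm with a two-finger parallel gripper is mounted at the origin on the work surface. World frame = base frame: x ahead of the robot, y to its left, z up, the work surface at z = 0. Lengths are in mm, angles in rad, forces in N, time in s.
With the tool pointing down it reaches from about 350 to 775 mm from the base axis. Payload 7.3 kg.
Tool frame: the origin (TCP) lies midway between the tips of the shut fingers; the grasp point (between the pads) lies 19 mm behind it; z points along the fingers, y is the line along which they close (so a half turn about z gives the same grasp; the last joint's range is limited). The gripper opens to 92 mm and grips with 3 to 60 N. Pads are 19 mm wide; open, the fingers measure 130 mm over their backs; the gripper's body (75 mm by 190 mm) begins 47 mm behind the grasp point.
Start: joints at [-1.444, 0.342, 1.524, -0, 1.275, -0.146], TCP at [141.472, -505.599, 226.741] pointing down, gripper open.
Joint ranges: [-2.53, 2.53], [-0.77, 2.02], [0.04, 2.7], [-1, 4.14], [0.28, 2.66], [-3.11, 3.11]. Speed limits (rad/s): [2.57, 2.57, 3.14, 3.14, 3.14, 3.14].

### API

Orientations are given as [roll, pitch, yaw] about the fixed x, y, z axes, in that order (R = Rz(yaw) Ry(pitch) Rx(roll)).
In Python, from plant import readout, vision, order, models gives the robot as it stands. The module is installed in compiled form; this text tells all that it offers.
- The arm moves only by the tool step_arm, never from a script. Its argument "series" is text: rows parted by semicolons, each of 7 numbers parted by spaces: the gripper's target within -1 to 1 (shut at 1, half-way at 0, fully open at -1), then the shift along the tool's x, y, z each as a share of 80 mm, from -1 to 1, then the turn, a rotation vector about the tool's x, y, z each as a share of 2 pi rad, from -1 to 1. In form: jaw x y z ax ay az; .... A call has 1 to 20 rows; each row is the pose to reach, as a shift and turn from the pose commanded when the call began, along the tool's axes at that moment, turning the shorter way round; what a row does not reach only later rows make up. A row lasts 1/10 s, in which the tool goes at most 50 mm and 8.59 degrees, less where a joint would pass 70% of its speed; a pose out of reach is approached as far as the arm can. A call with a number of a shift or a turn outside -1 to 1 is refused whole. A call with a gripper value outside its range is refused whole. The fingers move at their own pace and stop on an object; the grip force is fixed at half the most. Time passes only in rows, so rows that repeat a pose let the fingers close. It gives the time, the measured TCP pose, the force, the opening and the grip force at its end, in the units of the state.
- readout.get_obs(): the state, without advancing time (a new reading comes with each control period).
- vision.capture(name): name is "scene" or "top"; returns a dict with "frame" (480x640x3 uint8, red, green, blue), "depth" (480x640 float32, mm along the optical axis (not along the pixel's ray), 0 where there is no reading), "fovy" (degrees; the focal length in pixels is half the picture's height over the tangent of half this angle, whatever the lens; pixels are square), "cx", "cy" (the principal point, pixels), "rvec" (rotation vector, rad) and "tvec" (3), from world to camera coordinates, as OpenCV has them. Camera axes: x right, y down, z forward; pixel columns grow to the right and rows downward; lengths in mm; the calibration is good to about 2 mm. A picture is of the moment at which its call begins.
- order.close_job(): hands the job in; it is judged then, once.
Trained networks look in a picture, given as the dict that the camera call returned (one of the last four; its "shot" number tells which), for a name from the list of things; names that differ only in an ending like _2 or _b are one class to them, and where a whole thing is asked for, a point or a joint stands for the part that bears it (a point fixed in the world has none). Each returns a list of dicts, best first, with "p" (0 to 1); they miss things now and then, are a little off and sometimes report something else, mostly with a low value. They report only what shows in the picture. A call takes as long as a camera call. They do not tell look-alikes from the thing itself.
- models.look_for(picture, thing): "position" ([column, row] in pixels, amid what is visible of it).
- models.pinpoint(picture, thing): "position" ([column, row] in pixels: a listed point, or the origin of a listed thing).
The state is a dict: "time": time; "joint_positions": joint angles; "dq": joint speeds; "tau": joint torques, N m; "tool_pos": TCP position; "tcp_rot": TCP orientation; "contact_force": force on the tool from outside, world axes, zero at the start; "moment": the same for the moment, N m; "grip_width": finger opening in mm; "finger_force": force on a finger pad.
Only numpy, scipy, OpenCV 4.12 (cv2) and the standard library are available. Lean on these libraries where they do the work, as an engineer would, in place of code of your own. Each camera call takes 0.05 s, during which the arm holds its last target. There are 200 camera calls.

## Working session

There is one attempt and no reset: what is moved stays moved. The work goes in short steps, Python scripts to look and compute and a tool call to move; the robot and the scene stay as the last step left them, time stands still between calls to the robot, and variables do not carry over. Pictures are saved under pics/ and viewed, at most 10 in all, crops included, and the job is handed in when it is done.

Besides the shell and the picture viewer there is one more tool, called as a command line: name --argument value ..., lists and objects as JSON in quotes. step_arm: Moves the arm, as the interface text tells. Shift numbers are shares of 80 mm and turn numbers shares of 2 pi rad, none past 1 either way. Its arguments: {"type":"object","properties":{"series":{"type":"string"}},"required":["series"]}

```bash
mkdir -p pics; cat > h.py <<'E'
import numpy as np, cv2
from scipy.spatial.transform import Rotation as R
from plant import readout, vision, order, models
def cam(n): return vision.capture(n)
def K(p):
    f=240/np.tan(np.radians(p["fovy"])/2); return f
def world(p,uv,d=None):
    u,v=uv; f=K(p)
    if d is None:
        w=p["depth"][max(0,int(v)-2):int(v)+3,max(0,int(u)-2):int(u)+3]; w=w[w>0]; d=np.median(w)
    c=np.array([(u-p["cx"])/f*d,(v-p["cy"])/f*d,d])
    M=cv2.Rodrigues(np.array(p["rvec"],float))[0]
    return M.T@(c-np.array(p["tvec"],float).ravel())
def cloud(p):
    v,u=np.mgrid[0:480,0:640]; d=p["depth"].astype(float); f=K(p)
    c=np.stack([(u-p["cx"])/f*d,(v-p["cy"])/f*d,d],-1)
    M=cv2.Rodrigues(np.array(p["rvec"],float))[0]
    w=(c-np.array(p["tvec"],float).ravel())@M; w[d==0]=np.nan
    return w
def proj(p,X):
    M=cv2.Rodrigues(np.array(p["rvec"],float))[0]; c=M@np.array(X,float)+np.array(p["tvec"],float).ravel(); f=K(p)
    return [c[0]/c[2]*f+p["cx"],c[1]/c[2]*f+p["cy"],c[2]]
def save(p,n): cv2.imwrite("pics/"+n,p["frame"][:,:,::-1])
E
python3 - <<'E'
from h import *
np.set_printoptions(precision=1,suppress=True)
for n in ("scene","top"):
    p=cam(n); save(p,n+"0.png"); print(n,p["fovy"],p["cx"],p["cy"],p["depth"].shape)
    M=cv2.Rodrigues(np.array(p["rvec"],float))[0];print("pos",-M.T@np.array(p["tvec"]).ravel(), M[2])
    for t in ["handset_large_mid","handset_large_tail","stand_large","cup_large","cup_large_mouth","seat_large","cup_small","handset_small_mid","lying_handset_mid","screwdriver_mid"]:
        print(t,[(np.round(x["position"]).astype(int).tolist(),round(x["p"],2),world(p,x["position"]).round().tolist()) for x in models.pinpoint(p,t)])
E
```

```text
scene 49.97864433873482 319.11142801955936 239.04895804066572 (480, 640)
pos [1220.9  333.1  930. ] [-0.6 -0.3 -0.7]
handset_large_mid [([468, 280], 0.94, [563.0, 326.0, 135.0]), ([484, 244], 0.62, [429.0, 332.0, 104.0])]
handset_large_tail [([458, 298], 0.83, [563.0, 318.0, 73.0])]
stand_large [([455, 308], 0.86, [584.0, 320.0, 66.0])]
cup_large [([211, 220], 0.71, [595.0, -248.0, 81.0]), ([232, 161], 0.58, [394.0, -318.0, 82.0])]
cup_large_mouth [([235, 151], 0.69, [321.0, -357.0, 47.0]), ([210, 208], 0.53, [536.0, -297.0, 47.0])]
seat_large [([214, 226], 0.57, [610.0, -232.0, 84.0]), ([238, 167], 0.57, [392.0, -302.0, 65.0]), ([234, 305], 0.49, [755.0, -93.0, 50.0])]
cup_small [([267, 249], 0.68, [608.0, -95.0, 71.0])]
handset_small_mid [([353, 252], 0.76, [585.0, 97.0, 130.0]), ([212, 208], 0.7, [534.0, -294.0, 47.0]), ([466, 280], 0.67, [563.0, 324.0, 136.0])]
lying_handset_mid [([232, 304], 0.8, [756.0, -97.0, 51.0])]
screwdriver_mid [([345, 357], 0.68, [757.0, 157.0, 27.0])]
top 54.84157398432964 320.3649363572494 241.082008757734 (480, 640)
pos [ 388.1  -16.1 1074.5] [ 0.1  0.  -1. ]
handset_large_mid [([164, 234], 0.81, [526.0, 298.0, 182.0]), ([158, 299], 0.76, [400.0, 315.0, 148.0])]
handset_large_tail []
stand_large [([181, 241], 0.67, [527.0, 300.0, 66.0])]
cup_large [([476, 332], 0.89, [330.0, -352.0, 30.0]), ([442, 229], 0.66, [561.0, -286.0, 34.0])]
cup_large_mouth [([448, 234], 0.9, [548.0, -297.0, 37.0]), ([481, 336], 0.88, [323.0, -360.0, 40.0])]
seat_large [([437, 237], 0.75, [539.0, -270.0, 50.0]), ([470, 337], 0.64, [320.0, -330.0, 56.0])]
cup_small [([360, 218], 0.55, [584.0, -98.0, 47.0])]
handset_small_mid [([272, 222], 0.98, [556.0, 88.0, 154.0])]
lying_handset_mid [([360, 149], 0.61, [743.0, -99.0, 51.0])]
screwdriver_mid [([255, 149], 0.84, [752.0, 146.0, 25.0])]
```

View pics/scene0.png

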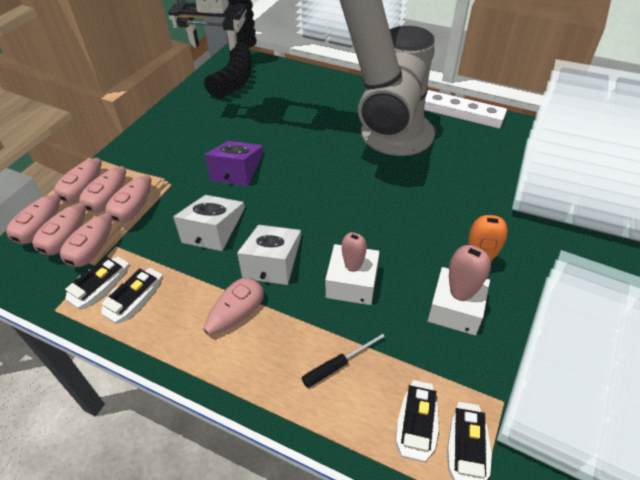

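View pics/top0.png

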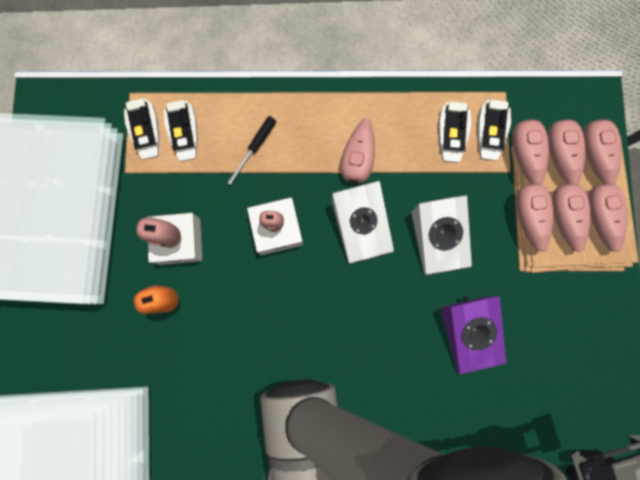

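Meant: the rose handset at scene (468,275)/top (160,232), in a white block, not the orange one at (488,238). Its cup is the larger one in the light grey console at scene (210,215)/top (445,235). The console at (270,250) has the smaller cup, and the one at (233,160) is purple. I'll measure these and confirm in a crop.

```bash
python3 - <<'E'
from h import *
np.set_printoptions(precision=1,suppress=True)
P={n:cam(n) for n in("scene","top")}
a=P["scene"]["frame"]; c1=cv2.resize(a[225:345,420:520],(400,480),interpolation=2); c2=cv2.resize(a[185:285,165:305],(400,286),interpolation=2)
c2=np.vstack([c2,np.zeros((194,400,3),np.uint8)]); cv2.imwrite("pics/crop.png",np.hstack([c1,c2])[:,:,::-1])
allh=[]
for n,p in P.items():
    W=cloud(p); rgb=p["frame"].astype(int); hsv=cv2.cvtColor(p["frame"],cv2.COLOR_RGB2HSV).astype(int)
    z=W[...,2]
    # stand top
    m=(abs(W[...,0]-540)<90)&(abs(W[...,1]-310)<90)&(abs(z-65)<5)&(hsv[...,1]<40)&(hsv[...,2]>150)
    q=W[m]; print(n,"stand",len(q),np.median(q[:,2]),cv2.minAreaRect(q[:,:2].astype(np.float32)))
    m=(abs(W[...,0]-540)<90)&(abs(W[...,1]-310)<70)&(z>75)&(z<200)&(hsv[...,1]>45)&(rgb[...,0]-rgb[...,1]<90)&(W[...,0]>460)
    allh.append(W[m]); print("hs",m.sum(),np.nanmax(z[m]),np.percentile(W[m],[1,50,99],axis=0))
    # console
    for nm,cx,cy in(("L",545,-285),("S",580,-98)):
        reg=(abs(W[...,0]-cx)<110)&(abs(W[...,1]-cy)<85)&(z>12)
        m=reg&(hsv[...,1]<40)&(hsv[...,2]>140)
        q=W[m]
        best=None;rng=np.random.default_rng(0)
        for _ in range(500):
            t=q[rng.choice(len(q),3)];nn=np.cross(t[1]-t[0],t[2]-t[0]);l=np.linalg.norm(nn)
            if l<1:continue
            nn/=l; nn*=np.sign(nn[2]) or 1
            if abs(nn[2]-.906)>.06: continue
            i=abs((q-t[0])@nn)<2
            if best is None or i.sum()>best.sum():best=i
        g=q[best];c=g.mean(0);nn=np.linalg.svd(g-c,full_matrices=0)[2][2];nn*=np.sign(nn[2])
        ex=np.array([-nn[0]*nn[2],-nn[1]*nn[2],1-nn[2]**2]);ex/=np.linalg.norm(ex);ey=np.cross(nn,ex)
        uv=np.c_[(g-c)@ex,(g-c)@ey].astype(np.float32); r=cv2.minAreaRect(uv)
        print(nm,"n",nn,"tilt",np.degrees(np.arccos(nn[2])),"yaw",np.degrees(np.arctan2(-nn[1],-nn[0])),"rect",r,"ctr",c+ex*r[0][0]+ey*r[0][1])
        d=reg&(hsv[...,2]<110)&(abs((W-c)@nn)<30)&(abs(W[...,0]-cx)<60)&(abs(W[...,1]-cy)<60)&(hsv[...,1]<90)
        gd=W[d];h=(gd-c)@nn; print("dark",len(gd),"h pct",np.percentile(h,[5,25,50,75,95]))
        f=gd[abs(h-np.percentile(h,75))<3]; uvd=np.c_[(f-c)@ex,(f-c)@ey].astype(np.float32)
        (ec,er)=cv2.minEnclosingCircle(uvd); print("flange c",c+ex*ec[0]+ey*ec[1],"r",er,"h",np.median((f-c)@nn), "ptp",np.ptp(uvd,axis=0))
H=np.vstack(allh);np.save("H.npy",H)
for lo,hi in((85,100),(100,115),(115,130),(130,145),(145,160),(160,175)):
    s=H[(H[:,2]>lo)&(H[:,2]<hi)]; print(lo,len(s),cv2.minAreaRect(s[:,:2].astype(np.float32)))
for t in("handset_large_mid",): print([ (x["position"],x["p"]) for x in models.pinpoint(P["top"],t)])
E
```

```text
scene stand 1121 64.98948106276468 ((539.5050659179688, 321.20733642578125), (104.90361022949219, 99.70697784423828), 5.144241809844971)
hs 1649 193.5230664895598 [[526.2 287.1  78.3]
 [559.5 321.2 158.6]
 [565.7 354.5 191.5]]
L n [-0.4 -0.1  0.9] tilt 24.929001675252007 yaw 9.988774084939337 rect ((-9.922538757324219, -2.463104248046875), (107.80513763427734, 167.46377563476562), 89.36251831054688) ctr [ 545.5 -289.    56. ]
dark 293 h pct [-8.5 -0.6  2.3  3.2  4.4]
flange c [ 551.4 -288.4   58.7] r 39.54077911376953 h 2.878563559538959 ptp [76.1 74.8]
S n [-0.4 -0.1  0.9] tilt 24.951872523512137 yaw 15.003985134522498 rect ((-9.571052551269531, -0.7057037353515625), (170.17015075683594, 105.7081527709961), 0.23499484360218048) ctr [ 573.5 -107.4   55.3]
dark 240 h pct [-5.9  1.4  2.8  3.6  4.6]
flange c [ 579.9 -106.    58.4] r 32.486454010009766 h 3.0971176219413477 ptp [63.7 61.7]
top stand 1181 64.28501435466426 ((536.33349609375, 322.8653869628906), (100.36458587646484, 101.00704956054688), 5.418441295623779)
hs 919 194.3958122389052 [[509.7 286.2 109.9]
 [529.5 308.8 181.1]
 [
[... 683 characters left out ...]
tp [57.9 58.2]
85 106 ((546.9337158203125, 312.76953125), (62.104530334472656, 34.96330642700195), 42.13702392578125)
100 158 ((545.2235717773438, 312.231201171875), (66.07778930664062, 44.003440856933594), 33.87430191040039)
115 193 ((547.1212158203125, 312.47845458984375), (70.7317886352539, 43.585906982421875), 44.10470199584961)
130 224 ((545.790771484375, 313.0892639160156), (72.38941192626953, 47.92722702026367), 41.09296417236328)
145 311 ((537.59765625, 321.59747314453125), (72.19495391845703, 56.200111389160156), 81.2774887084961)
160 416 ((538.3768310546875, 321.230712890625), (71.04297637939453, 53.66590881347656), 84.0914306640625)
[([160.4, 303.9], 0.92), ([164.7, 230.3], 0.78)]
```

View pics/crop.png

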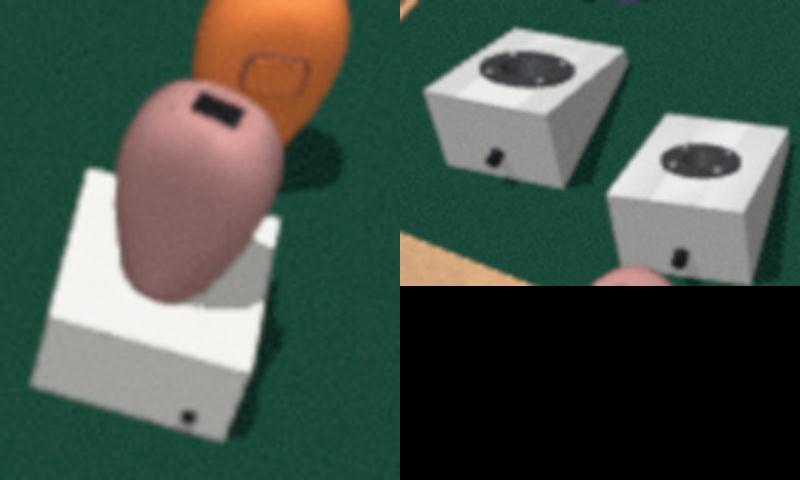

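The crop shows the rose handset seated in its white block, with the orange one behind it. The left console has the wider cup. Next I need the face yaw of the handset and the tool pose.

```bash
python3 - <<'E'
from h import *
np.set_printoptions(precision=3,suppress=True)
o=readout.get_obs(); print(o["time"],o["tool_pos"],o["tcp_rot"],o["grip_width"]);print(R.from_euler("xyz",o["tcp_rot"]).as_matrix())
H=np.load("H.npy");s=H[(H[:,2]>85)&(H[:,2]<150)]
# face plane with horizontal normal: RANSAC on xy lines
rng=np.random.default_rng(0);b=[]
for _ in range(3000):
    t=s[rng.choice(len(s),2)][:,:2];d=t[1]-t[0];l=np.linalg.norm(d)
    if l<15:continue
    n=np.array([d[1],-d[0]])/l; n*=np.sign(n[0]);c=(abs((s[:,:2]-t[0])@n)<1.0).sum();b.append((c,np.degrees(np.arctan2(n[1],n[0])),t[0]@n))
b.sort(reverse=True);print(len(s),np.array(b[:8]))
for c,a,dd in b[:1]:
    n=np.array([np.cos(np.radians(a)),np.sin(np.radians(a))]);print("stand ctr to face",dd-n@[538,322])
# rect with fixed aspect for z 150..165 slice
q=H[(H[:,2]>134)&(H[:,2]<150)][:,:2]
for a in range(-30,31,5):
    n=np.array([np.cos(np.radians(a)),np.sin(np.radians(a))]);m=np.array([-n[1],n[0]]);print(a,np.percentile(q@n-n@[538,322],[2,98]),np.percentile(q@m-m@[538,322],[2,98]))
E
```

```text
1.25 [ 141.471 -505.589  226.739] [3.142 0.    0.273] 91.40273509414726
[[ 0.963  0.269  0.   ]
 [ 0.269 -0.963 -0.   ]
 [-0.     0.    -1.   ]]
768 [[258.     -7.587 515.479]
 [256.     -7.984 512.877]
 [256.     -8.037 512.362]
 [255.     -6.6   522.209]
 [255.     -7.158 518.411]
 [254.     -6.297 523.958]
 [254.     -7.077 519.005]
 [253.     -5.486 529.372]]
stand ctr to face 24.706105153622786
-30 [-18.026  30.886] [-36.698  36.195]
-25 [-20.031  29.564] [-36.821  35.796]
-20 [-21.884  28.478] [-36.545  35.041]
-15 [-23.57   27.553] [-36.468  34.03 ]
-10 [-25.076  26.909] [-35.94   32.784]
-5 [-26.392  27.048] [-35.967  31.329]
0 [-27.53   27.452] [-36.179  29.635]
5 [-28.508  28.255] [-36.296  27.716]
10 [-29.57   29.441] [-36.407  25.586]
15 [-30.51   30.543] [-36.911  23.261]
20 [-31.731  31.697] [-37.112  20.759]
25 [-32.764  32.748] [-36.929  18.337]
30 [-33.782  33.752] [-36.463  15.471]
```

step_arm --series "-1 1 -1 -0.25 0 0 -0.186;-1 1 -1 -0.25 0 0 -0.186;-1 1 -1 -0.25 0 0 -0.186;-1 1 -1 -0.25 0 0 -0.186;-1 1 -1 -0.25 0 0 -0.186;-1 1 -1 -0.25 0 0 -0.186;-1 1 -1 -0.25 0 0 -0.186;-1 1 -1 -0.25 0 0 -0.186;-1 1 -1 -0.25 0 0 -0.186"

```text
time: 2.15
tool_pos: [197.0, -407.0, 246.8]
tcp_rot: [3.142, 0.0, 1.442]
contact_force: [-0.3, 0.1, 0.5]
grip_width: 91.8
finger_force: 0.0
```

step_arm --series "-1 0.96 0.6 0 0 0 0;-1 0.96 0.6 0 0 0 0"

```text
time: 2.35
tool_pos: [254.8, -336.2, 246.5]
tcp_rot: [3.141, -0.001, 1.435]
contact_force: [0.7, -0.6, -0.8]
grip_width: 91.7
finger_force: 0.0
```

step_arm --series "-1 0.96 0.6 0 0 0 0;-1 0.96 0.6 0 0 0 0"

```text
time: 2.55
tool_pos: [312.9, -265.3, 246.9]
tcp_rot: [3.141, 0.0, 1.437]
contact_force: [1.7, -1.5, 0.7]
grip_width: 91.5
finger_force: 0.0
```

step_arm --series "-1 0.96 0.6 0 0 0 0;-1 0.96 0.6 0 0 0 0"

```text
time: 2.75
tool_pos: [370.6, -195.2, 247.0]
tcp_rot: [3.141, 0.0, 1.438]
contact_force: [1.0, -1.4, 0.6]
grip_width: 91.7
finger_force: 0.0
```

step_arm --series "-1 0.96 0.6 0 0 0 0;-1 0.96 0.6 0 0 0 0"

```text
time: 2.95
tool_pos: [428.2, -125.1, 246.9]
tcp_rot: [3.141, 0.0, 1.438]
contact_force: [0.3, -0.4, 0.7]
grip_width: 92.2
finger_force: 0.0
```

step_arm --series "-1 0.96 0.1 0 0 0 0;-1 0.96 0.1 0 0 0 0"

```text
time: 3.15
tool_pos: [445.4, -49.0, 246.6]
tcp_rot: [-3.141, -0.001, 1.44]
contact_force: [0.6, -1.0, 0.1]
grip_width: 91.9
finger_force: 0.0
```

step_arm --series "-1 0.96 0.1 0 0 0 0;-1 0.96 0.1 0 0 0 0"

```text
time: 3.35
tool_pos: [462.9, 25.9, 246.8]
tcp_rot: [3.141, -0.001, 1.439]
contact_force: [-0.5, -0.8, -0.4]
grip_width: 92.0
finger_force: 0.0
```

step_arm --series "-1 0.96 0.1 0 0 0 0;-1 0.96 0.1 0 0 0 0"

```text
time: 3.55
tool_pos: [480.8, 101.1, 246.8]
tcp_rot: [3.141, -0.001, 1.439]
contact_force: [-0.4, -0.0, 0.0]
grip_width: 91.8
finger_force: 0.0
```

step_arm --series "-1 0.96 0.1 0 0 0 0;-1 0.96 0.1 0 0 0 0"

```text
time: 3.75
tool_pos: [498.6, 176.3, 246.7]
tcp_rot: [3.141, -0.001, 1.439]
contact_force: [-0.5, -0.9, 0.1]
grip_width: 92.2
finger_force: 0.0
```

step_arm --series "-1 0.96 0.1 0 0 0 0;-1 0.96 0.1 0 0 0 0"

```text
time: 3.95
tool_pos: [516.4, 251.5, 246.5]
tcp_rot: [3.141, -0.001, 1.439]
contact_force: [1.1, -0.1, -0.3]
grip_width: 92.3
finger_force: 0.0
```

step_arm --series "-1 0.96 0.1 0 0 0 0;-1 0.96 0.1 0 0 0 0;-1 0.96 0.1 0 0 0 0"

```text
time: 4.25
tool_pos: [533.9, 326.9, 245.6]
tcp_rot: [-3.141, -0.001, 1.442]
contact_force: [0.6, -0.4, 0.6]
grip_width: 91.8
finger_force: 0.0
```

step_arm --series "-1 -0.074 0.06 0 0 0 0;-1 -0.074 0.06 0.5 0 0 0;-1 -0.074 0.06 0.9 0 0 0;-1 -0.074 0.06 0.9 0 0 0"

```text
time: 4.65
tool_pos: [535.9, 314.1, 170.4]
tcp_rot: [-3.134, 0.005, 1.438]
contact_force: [-0.3, 0.2, -0.4]
grip_width: 91.8
finger_force: 0.0
```

step_arm --series "-1 0 0 0.2 0 0 0;-1 0 0 0.4 0 0 0;-1 0 0 0.5 0 0 0;-1 0 0 0.56 0 0 0;-1 0 0 0.56 0 0 0"

```text
time: 5.15
tool_pos: [538.3, 316.7, 130.4]
tcp_rot: [3.141, -0.0, 1.441]
contact_force: [0.3, 0.2, 0.5]
grip_width: 91.5
finger_force: 0.0
```

```bash
python3 - <<'E'
from h import *
p=cam("scene");a=p["frame"][200:340,400:560];cv2.imwrite("pics/g.png",cv2.resize(a,(640,560),interpolation=2)[:,:,::-1])
E
```

```text
(no output)
```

View pics/g.png

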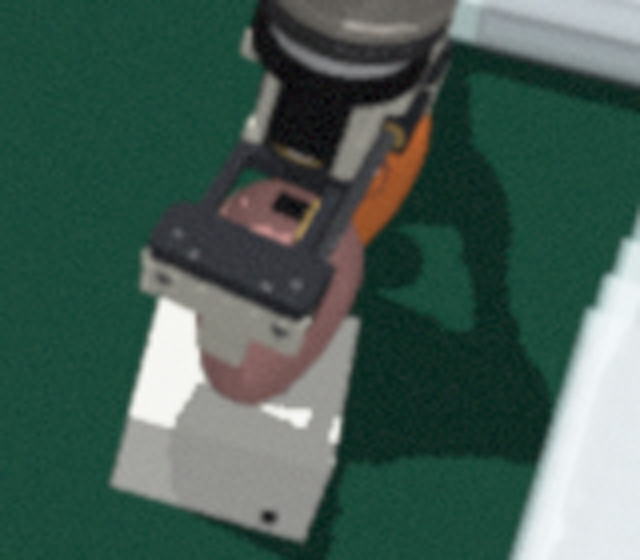

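The fingers straddle the handset's broad faces, but sit about 4 mm to the low-y side (crop finger at (250,310), axis near (270,320)). I'll correct that and grip.

step_arm --series "-1 0.055 0 0.02 0 0 0;-1 0.055 0 0.02 0 0 0;1 0.055 0 0.02 0 0 0;1 0.055 0 0.02 0 0 0;1 0.055 0 0.02 0 0 0;1 0.055 0 0.02 0 0 0;1 0.055 0 0.02 0 0 0;1 0.055 0 0.02 0 0 0"

```text
time: 6.0
tool_pos: [538.6, 321.5, 128.3]
tcp_rot: [3.142, 0.0, 1.441]
contact_force: [-0.2, 0.4, 0.3]
grip_width: 48.3
finger_force: 0.0
```

step_arm --series "1 0 0 0 0 0 0;1 0 0 0 0 0 0;1 0 0 0 0 0 0"

```text
time: 6.3
tool_pos: [538.5, 321.5, 128.3]
tcp_rot: [-3.141, 0.0, 1.441]
contact_force: [0.9, -0.1, 0.0]
grip_width: 46.3
finger_force: 30.0
```

step_arm --series "1 0 0 -0.2 0 0 0;1 0 0 -0.5 0 0 0;1 0 0 -0.75 0 0 0;1 0 0 -0.75 0 0 0"

```text
time: 6.7
tool_pos: [539.9, 322.1, 190.9]
tcp_rot: [3.137, -0.003, 1.441]
contact_force: [0.9, 0.7, -3.0]
grip_width: 46.3
finger_force: 29.9
```

step_arm --series "1 0 0 -0.5 0 0 0;1 0 0 -1 0 0 0;1 0 0 -1 0 0 0"

```text
time: 7.0
tool_pos: [540.5, 322.4, 273.1]
tcp_rot: [3.133, -0.005, 1.442]
contact_force: [0.2, -0.3, -1.4]
grip_width: 46.5
finger_force: 29.9
```

step_arm --series "1 -0.5 0 0 0 0 0;1 -0.97 0 -0.1 0 0 0;1 -0.97 0 -0.1 0 0 0"

```text
time: 7.3
tool_pos: [528.1, 240.7, 275.2]
tcp_rot: [-3.14, 0.003, 1.438]
contact_force: [1.0, 0.2, -1.7]
grip_width: 46.0
finger_force: 29.9
```

step_arm --series "1 -0.5 0 0 0 0 0;1 -0.97 0 0 0 0 0;1 -0.97 0 0 0 0 0"

```text
time: 7.6
tool_pos: [517.7, 164.2, 274.6]
tcp_rot: [-3.139, 0.003, 1.438]
contact_force: [-0.6, 1.4, -2.1]
grip_width: 46.2
finger_force: 30.0
```

step_arm --series "1 -0.5 0 0 0 0 0;1 -0.97 0 0 0 0 0;1 -0.97 0 0 0 0 0"

```text
time: 7.9
tool_pos: [508.0, 87.9, 274.9]
tcp_rot: [-3.139, 0.002, 1.438]
contact_force: [-0.3, 0.4, -1.8]
grip_width: 46.1
finger_force: 30.0
```

step_arm --series "1 -0.5 0 0 0 0 0;1 -0.97 0 0 0 0 0;1 -0.97 0 0 0 0 0"

```text
time: 8.2
tool_pos: [498.3, 11.3, 275.1]
tcp_rot: [-3.14, 0.001, 1.438]
contact_force: [0.8, 0.4, -3.5]
grip_width: 46.1
finger_force: 30.0
```

step_arm --series "1 -0.5 0 0 0 0 0;1 -0.97 0 0 0 0 0;1 -0.97 0 0 0 0 0"

```text
time: 8.5
tool_pos: [488.5, -65.4, 275.2]
tcp_rot: [-3.14, 0.001, 1.438]
contact_force: [0.4, 0.7, -2.5]
grip_width: 46.2
finger_force: 30.0
```

step_arm --series "1 -0.5 0 0 0 0 0;1 -0.97 0 0 0 0 0;1 -0.97 0 0 0 0 0"

```text
time: 8.8
tool_pos: [478.8, -142.2, 275.3]
tcp_rot: [-3.141, 0.001, 1.438]
contact_force: [-0.3, 1.2, -4.2]
grip_width: 46.2
finger_force: 30.0
```

step_arm --series "1 -0.5 0 0 0 0 0;1 -0.97 0 0 0 0 0;1 -0.97 0 0 0 0 0"

```text
time: 9.1
tool_pos: [468.9, -219.1, 275.3]
tcp_rot: [-3.141, 0.0, 1.439]
contact_force: [0.9, 0.7, -3.0]
grip_width: 46.3
finger_force: 30.0
```

step_arm --series "1 -0.5 0 0 0 0 0;1 -0.97 0 0 0 0 0;1 -0.97 0 0 0 0 0;1 -0.97 0 0 0 0 0;1 -0.97 0 0 0 0 0"

```text
time: 9.6
tool_pos: [459.2, -292.1, 275.9]
tcp_rot: [-3.141, -0.001, 1.443]
contact_force: [-0.8, 0.8, -2.9]
grip_width: 46.5
finger_force: 30.0
```

```bash
cat > tgt.py <<'E'
from h import *
c=np.array([-np.sin(np.radians(25))*np.cos(np.radians(10.2)),-np.sin(np.radians(25))*np.sin(np.radians(10.2)),np.cos(np.radians(25))])
mouth=np.array([549.5,-287,57.5]); home=mouth-27*c
yt=np.array([np.cos(np.radians(25))*np.cos(np.radians(10.2)),np.cos(np.radians(25))*np.sin(np.radians(10.2)),np.sin(np.radians(25))])
Rt=np.c_[np.cross(yt,-c),yt,-c]
L=89.3
def plan(short):
    o=readout.get_obs();R0=R.from_euler("xyz",o["tcp_rot"]);p=np.array(o["tool_pos"])
    t=home+(L+short)*c
    print(o["time"],p.round(1),"->",t.round(1),"shift",(R0.inv().apply(t-p)/80).round(3),"turn",((R0.inv()*R.from_matrix(Rt)).as_rotvec()/2/np.pi).round(4),np.round(o["contact_force"],1),o["grip_width"],"short now",((p-home)@c-L).round(1))
E
python3 -c "
from tgt import *
plan(80)"
```

```text
9.6 [ 459.2 -292.1  275.9] -> [ 490.3 -297.6  186.5] shift [-0.021  0.395  1.118] turn [-0.0689  0.0104 -0.048 ] [-0.8  0.8 -2.9] 46.51676650391127 short now 173.6
```

step_arm --series "1 0 0.4 0.2 -0.0689 0.0104 -0.048;1 0 0.4 0.6 -0.0689 0.0104 -0.048;1 0 0.4 0.8 -0.0689 0.0104 -0.048;1 0 0.4 0.8 -0.0689 0.0104 -0.048;1 0 0.4 0.8 -0.0689 0.0104 -0.048;1 0 0.4 0.8 -0.0689 0.0104 -0.048;1 0 0.4 0.8 -0.0689 0.0104 -0.048;1 0 0.4 0.8 -0.0689 0.0104 -0.048"

```text
time: 10.4
tool_pos: [491.2, -297.9, 213.1]
tcp_rot: [2.706, 0.003, 1.749]
contact_force: [-0.5, 0.3, -2.5]
grip_width: 46.0
finger_force: 30.0
```

```bash
python3 - <<'E'
from tgt import *
plan(35)
o=readout.get_obs();p=np.array(o["tool_pos"]);Rn=R.from_euler("xyz",o["tcp_rot"]).as_matrix();tail=p+L*Rn[:,2]
ims=[]
for n in("scene","top"):
    q=cam(n);a=q["frame"].copy()
    print(n,[(np.round(x["position"]).tolist(),round(x["p"],2)) for t in("handset_large_tail","cup_large_mouth") for x in models.pinpoint(q,t)])
    for X,col in((tail,(0,255,0)),(tail+150*-Rn[:,2],(0,255,0)),(mouth,(255,0,0)),(home,(255,255,0))):
        u,v,_=proj(q,X);print(round(u),round(v));cv2.circle(a,(round(u),round(v)),1,col,-1)
    u,v,_=proj(q,mouth);u,v=int(u),int(v);b=a[max(0,v-100):v+60,u-90:u+90];ims.append(cv2.resize(b,(400,356),interpolation=2))
cv2.imwrite("pics/hov.png",np.hstack(ims)[:,:,::-1])
E
```

```text
10.4 [ 491.2 -297.9  213.1] -> [ 509.  -294.3  145.7] shift [ 0.007 -0.15   0.86 ] turn [-0.0001  0.0004  0.0001] [-0.5  0.3 -2.5] 45.996314335347975 short now 103.8
scene [([210.0, 179.0], 0.93), ([479.0, 264.0], 0.9), ([212.0, 209.0], 0.88), ([234.0, 150.0], 0.57)]
208 181
209 116
210 210
210 220
top [([457.0, 237.0], 0.65), ([446.0, 233.0], 0.77), ([477.0, 335.0], 0.6)]
458 237
488 261
446 232
442 229
```

View pics/hov.png

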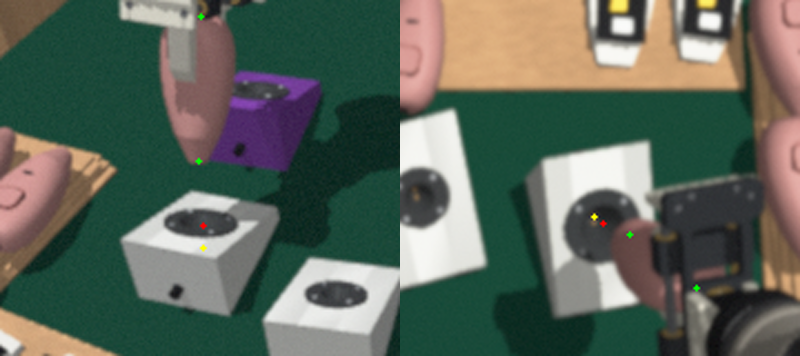

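The model dots match the picture: the tail end is at scene (208,181) and the mouth at (210,210). I'll lower it along the cup axis.

step_arm --series "1 0.007 -0.15 0.3 0 0 0;1 0.007 -0.15 0.6 0 0 0;1 0.007 -0.15 0.86 0 0 0;1 0.007 -0.15 0.86 0 0 0;1 0.007 -0.15 0.86 0 0 0"

```text
time: 11.2
tool_pos: [508.1, -294.6, 145.1]
tcp_rot: [2.706, 0.001, 1.748]
contact_force: [0.2, 0.0, -2.4]
grip_width: 46.1
finger_force: 30.0
```

```bash
python3 -c "
from tgt import *
plan(12)"
```

```text
11.2 [ 508.1 -294.6  145.1] -> [ 518.6 -292.6  124.8] shift [0.002 0.014 0.286] turn [-0.0001  0.0002 -0.0001] [ 0.2  0.  -2.4] 46.137471072537295 short now 34.9
```

step_arm --series "1 0 0.01 0.07 0 0 0;1 0 0.01 0.14 0 0 0;1 0 0.01 0.21 0 0 0;1 0 0.01 0.28 0 0 0;1 0 0.01 0.28 0 0 0;1 0 0.01 0.28 0 0 0"

```text
time: 11.8
tool_pos: [518.1, -292.7, 124.7]
tcp_rot: [2.706, 0.001, 1.748]
contact_force: [0.2, -0.8, -1.9]
grip_width: 46.1
finger_force: 30.0
```

step_arm --series "1 0 0 0.02 0 0 0;1 0 0 0.04 0 0 0;1 0 0 0.06 0 0 0;1 0 0 0.06 0 0 0"

```text
time: 12.2
tool_pos: [520.0, -293.0, 120.5]
tcp_rot: [2.706, 0.003, 1.747]
contact_force: [-1.0, -2.4, -1.9]
grip_width: 45.9
finger_force: 30.0
```

step_arm --series "1 -0.02 0 0 0 0 0;1 -0.02 0 0.02 0 0 0;1 -0.02 0 0.03 0 0 0;1 -0.02 0 0.03 0 0 0"

```text
time: 12.6
tool_pos: [520.8, -294.1, 118.0]
tcp_rot: [2.707, 0.002, 1.748]
contact_force: [-4.5, -2.6, -1.9]
grip_width: 46.1
finger_force: 30.0
```

```bash
python3 -c "
from tgt import *
plan(0)
o=readout.get_obs();print(R.from_euler('xyz',o['tcp_rot']).inv().apply(o['contact_force']))"
```

```text
12.6 [ 520.8 -294.1  118. ] -> [ 523.6 -291.7  114. ] shift [0.024 0.014 0.062] turn [-0.0002  0.0003 -0.    ] [-4.5 -2.6 -1.9] 46.131686694084365 short now 5.0
[-1.75736697 -5.19460265 -0.33433236]
```

step_arm --series "1 -0.012 -0.02 0 0 0 0;1 -0.012 -0.02 0.015 0 0 0;1 -0.012 -0.02 0.03 0 0 0;1 -0.012 -0.02 0.03 0 0 0"

```text
time: 13.0
tool_pos: [520.9, -294.8, 116.7]
tcp_rot: [2.705, 0.002, 1.748]
contact_force: [-9.1, 1.7, 9.0]
grip_width: 46.2
finger_force: 30.1
```

```bash
python3 -c "
from tgt import *
plan(0)
o=readout.get_obs();print(R.from_euler('xyz',o['tcp_rot']).inv().apply(o['contact_force']))"
```

```text
13.0 [ 520.9 -294.8  116.7] -> [ 523.6 -291.7  114. ] shift [0.032 0.022 0.048] turn [0.     0.0003 0.0001] [-9.1  1.7  9. ] 46.23933375608414 short now 3.8
[  3.23818099  -4.06823355 -11.81602107]
```

Axial force is now about 14 N with little lateral force, so it is seated all round. I'll ease the side load and release.

step_arm --series "1 0.008 -0.012 0 0 0 0;1 0.008 -0.012 0 0 0 0;-1 0.008 -0.012 0 0 0 0;-1 0.008 -0.012 0 0 0 0;-1 0.008 -0.012 0 0 0 0;-1 0.008 -0.012 0 0 0 0;-1 0.008 -0.012 0 0 0 0;-1 0.008 -0.012 0 0 0 0;-1 0.008 -0.012 0 0 0 0;-1 0.008 -0.012 0 0 0 0"

```text
time: 14.0
tool_pos: [520.1, -294.4, 115.1]
tcp_rot: [2.706, 0.001, 1.748]
contact_force: [-0.1, -0.2, -0.8]
grip_width: 91.2
finger_force: 0.0
```

```bash
python3 - <<'E'
from tgt import *
np.set_printoptions(precision=1,suppress=True)
plan(0)
ims=[]
for n in("scene","top"):
    q=cam(n);a=q["frame"].copy()
    print(n,[(np.round(x["position"]).tolist(),round(x["p"],2)) for t in("handset_large_tail","handset_large_mid") for x in models.pinpoint(q,t)])
    for X,col in((home+150*c,(0,255,0)),(home+75*c,(0,255,0)),(mouth,(0,0,255))):
        u,v,_=proj(q,X);print(round(u),round(v));cv2.circle(a,(round(u),round(v)),1,col,-1)
    u,v,_=proj(q,mouth);u,v=int(u),int(v);b=a[max(0,v-90):v+45,u-75:u+75];ims.append(cv2.resize(b,(400,360),interpolation=2))
cv2.imwrite("pics/seat.png",np.hstack(ims)[:,:,::-1])
E
```

```text
14.0 [ 520.1 -294.4  115.1] -> [ 523.6 -291.7  114. ] shift [0. 0. 0.] turn [-0.  0. -0.] [-0.1 -0.2 -0.8] 91.22480235146173 short now 2.7
scene [([479.0, 266.0], 0.92), ([209.0, 218.0], 0.59), ([485.0, 242.0], 0.97), ([209.0, 189.0], 0.95), ([233.0, 306.0], 0.37)]
210 160
210 191
210 210
top [([455.0, 236.0], 0.95), ([157.0, 302.0], 0.82)]
466 249
453 238
446 232
```

View pics/seat.png

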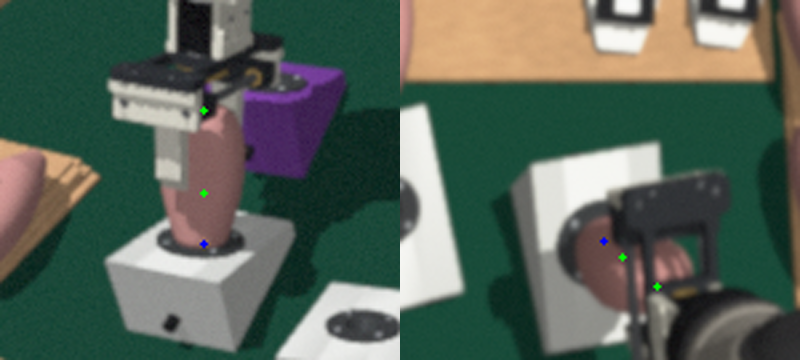

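The handset is seated: its centre is at scene (209,189), 2 px from the home prediction, with the fingers clear. Now I'll rock it gently up-slope (+tool y) with the low-side finger.

step_arm --series "-1 0 0 -0.05 0 0 0;-1 0 0.1 -0.05 0 0 0;-1 0 0.2 -0.05 0 0 0;-1 0 0.23 -0.05 0 0 0;-1 0 0.26 -0.05 0 0 0;-1 0 0.28 -0.05 0 0 0;-1 0 0.28 -0.05 0 0 0"

```text
time: 15.0
tool_pos: [538.6, -291.0, 128.2]
tcp_rot: [2.706, 0.001, 1.748]
contact_force: [-0.3, 0.1, 0.7]
grip_width: 91.7
finger_force: 0.0
```

step_arm --series "-1 0 0.02 0 0 0 0;-1 0 0.04 0 0 0 0;-1 0 0.06 0 0 0 0;-1 0 0.06 0 0 0 0"

```text
time: 15.4
tool_pos: [542.4, -290.4, 130.1]
tcp_rot: [2.706, 0.001, 1.748]
contact_force: [-4.2, -1.1, -0.1]
grip_width: 91.7
finger_force: 1.7
```

step_arm --series "-1 0 0.02 0 0 0 0;-1 0 0.04 0 0 0 0;-1 0 0.06 0 0 0 0;-1 0 0.075 0 0 0 0;-1 0 0.075 0 0 0 0"

```text
time: 15.9
tool_pos: [547.5, -289.6, 132.7]
tcp_rot: [2.706, 0.002, 1.748]
contact_force: [-6.2, -0.1, 1.8]
grip_width: 92.2
finger_force: 2.7
```

```bash
python3 - <<'E'
from tgt import *
q=cam("scene");print([(x["position"],x["p"]) for x in models.pinpoint(q,"handset_large_mid")][:3])
a=q["frame"];cv2.imwrite("pics/rock.png",cv2.resize(a[130:260,140:290],(600,520),interpolation=2)[:,:,::-1])
E
```

```text
[([211.0, 190.5], 0.72), ([352.1, 250.4], 0.15)]
```

View pics/rock.png

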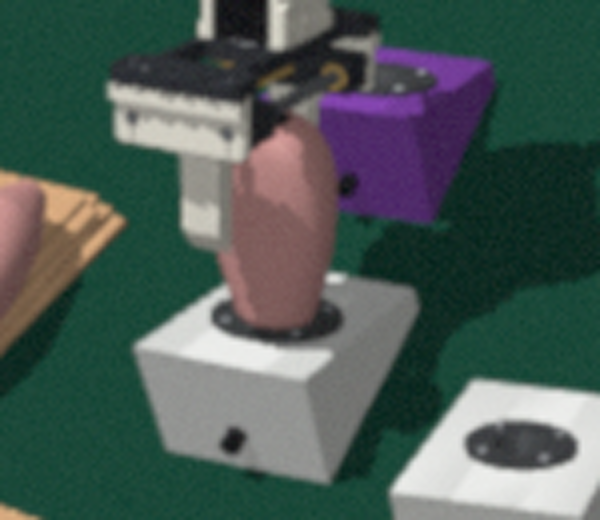

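It is tipped roughly 3–4° at 6 N and not wedged. I'll add a small margin, then back off so it slides home.

step_arm --series "-1 0 0.02 0 0 0 0;-1 0 0.035 0 0 0 0;-1 0 0.035 0 0 0 0;-1 0 0.015 0 0 0 0;-1 0 -0.01 0 0 0 0;-1 0 -0.04 0 0 0 0;-1 0 -0.07 0 0 0 0;-1 0 -0.1 0 0 0 0;-1 0 -0.13 0 0 0 0;-1 0 -0.25 0 0 0 0;-1 0 -0.385 0 0 0 0;-1 0 -0.385 0 0 0 0;-1 0 -0.385 0 0 0 0"

```text
time: 17.3
tool_pos: [520.5, -294.6, 119.9]
tcp_rot: [2.705, 0.002, 1.747]
contact_force: [0.4, 0.2, -0.5]
grip_width: 91.9
finger_force: 0.0
```

step_arm --series "-1 0 0 -0.25 0 0 0;-1 0 0 -0.6 0 0 0;-1 0 0 -1 0 0 0;-1 0 0 -1 0 0 0"

```text
time: 17.7
tool_pos: [488.1, -302.0, 196.6]
tcp_rot: [2.702, 0.008, 1.747]
contact_force: [0.6, -0.0, 1.4]
grip_width: 91.8
finger_force: 0.0
```

step_arm --series "-1 0 0 -0.6 0 0 0;-1 0 -0.8 -0.8 0 0 0;-1 0 -0.8 -0.8 0 0 0;-1 0 -0.8 -0.8 0 0 0;-1 0 -0.8 -0.8 0 0 0"

```text
time: 18.2
tool_pos: [404.1, -315.3, 223.3]
tcp_rot: [2.705, 0.002, 1.747]
contact_force: [0.1, 0.0, 0.4]
grip_width: 91.5
finger_force: 0.0
```

```bash
python3 - <<'E'
from tgt import *
np.set_printoptions(precision=2,suppress=True)
Q=[]
for n in("scene","top"):
    q=cam(n);print(n,[(np.round(x["position"],1),round(x["p"],2)) for t in("handset_large_mid","lying_handset_mid","handset_small_mid","screwdriver_mid") for x in models.pinpoint(q,t)])
    print(proj(q,home+75*c)[:2])
    W=cloud(q).reshape(-1,3);h=cv2.cvtColor(q["frame"],cv2.COLOR_RGB2HSV).reshape(-1,3);d=W-home;ax=d@c
    ra=np.linalg.norm(d-np.outer(ax,c),axis=1)
    m=(ra<50)&(ax>38)&(ax<160)&(h[:,1]>45)&((h[:,0]<12)|(h[:,0]>165)); Q.append(np.c_[d[m]@Rt[:,0],d[m]@Rt[:,1],ax[m]])
    print(m.sum(),"head top",np.percentile(ax[m],[98,99.5]))
    b=q["frame"];u,v,_=proj(q,mouth);u,v=int(u),int(v);Q[-1]=(Q[-1],cv2.resize(b[v-85:v+50,u-75:u+75],(400,360),interpolation=2))
cv2.imwrite("pics/fin.png",np.hstack([Q[0][1],Q[1][1]])[:,:,::-1])
A=np.vstack([Q[0][0],Q[1][0]])
for lo in range(40,150,15):
    s=A[(A[:,2]>=lo)&(A[:,2]<lo+15)]
    if len(s)>5: print(lo,len(s),np.percentile(s[:,:2],[2,98],axis=0).T.ravel(),"ctr",np.percentile(s[:,:2],[2,98],axis=0).mean(0))
E
```

```text
scene [(array([485.2, 244.7]), 0.9), (array([213.9, 190.4]), 0.81), (array([232.8, 307.5]), 0.89), (array([349. , 254.1]), 0.8), (array([344.4, 356.6]), 0.75), (array([351.7, 253.5]), 0.41), (array([270. , 247.5]), 0.34)]
[np.float64(210.05168859210852), np.float64(191.03961207139392)]
1395 head top [153.49 154.88]
top [(array([159.2, 300.3]), 0.76), (array([454.9, 238.1]), 0.6), (array([361.8, 151.9]), 0.9), (array([272.6, 220.3]), 0.88), (array([254.6, 150.9]), 0.56), (array([359.7, 149.1]), 0.2)]
[np.float64(453.22918209933596), np.float64(238.25359715073523)]
1121 head top [155.08 156.24]
40 170 [-22.12  29.69   2.61  26.62] ctr [ 3.78 14.61]
55 195 [-25.85  30.42   7.04  26.95] ctr [ 2.28 17.  ]
70 239 [-26.93  35.45  -0.82  27.23] ctr [ 4.26 13.2 ]
85 265 [-28.4   36.99   1.55  27.81] ctr [ 4.29 14.68]
100 311 [-30.62  37.86  -3.6   27.61] ctr [ 3.62 12.  ]
115 335 [-29.38  37.23  -8.43  26.59] ctr [3.92 9.08]
130 406 [-28.9   34.39 -12.53  25.68] ctr [2.74 6.58]
145 575 [-23.28  27.17 -16.73  21.08] ctr [1.95 2.18]
```

View pics/fin.png

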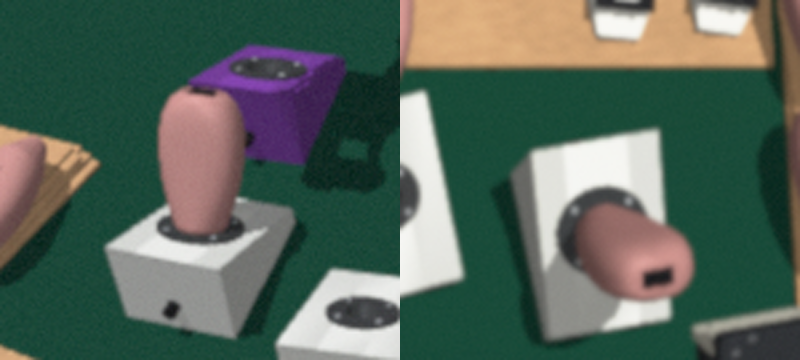

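The handset stands straight: its back face stays parallel to the cup axis within about 0.5°, and its centre line is constant along its length. The small handset, the lying handset and the screwdriver have not moved, and the arm is clear. Handing in.

```bash
python3 -c "
from plant import order
print(order.close_job())"
```

```text
the job is handed in; nothing more can be done
None
```

I lowered the large handset tail first into its cup, rocked it an estimated 4–5° without it wedging, and handed the job in with it standing straight on its own. No verdict came back, and my depth estimates leave its height uncertain by a few millimetres, so "fully home" rests on the seating force and its straightness.

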